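# Raise the dust cabinet's window to the pointer and start the extraction

### The job

Get the small dust cabinet on the desk ready for work: with the fingertips, push its counterweighted sliding window up from beneath the lip until the end of the lip is level with the tip of the pointer on the right-hand post (within about 5 mm), and leave it there. Only then press the round start button in the small housing on the desk, to the left of the cabinet, all the way down and let it come back up. Nothing is gripped or picked up; leave the pointer where it is set and do not disturb the other things on the desk.

Things in the scene. Friction and masses are not known exactly. Their poses are not given: they have to be found in the camera images.
- cabinet: white dust cabinet with dark lining, fixed, 150 deep x 220 wide x 320 mm high. Origin: centre of its underside; x to its back, y to its left, z up; its front looks to -x. The front is upright up to 85 mm (white sill panel up to 66 mm), above that it leans back 22 degrees from vertical between two posts 20 mm wide at y = +-100 mm. A counterweight column on its right side reaches to y = -144 mm
- window (a joint): how far (m) the window has slid up the leaning front: 0 = fully down (where it starts), at most 0.125. It moves along the slope, (sin 22 deg, 0, cos 22 deg) in the cabinet's axes. It is balanced by its counterweight and stays where it is left; about 3 N move it. On the lip's upper side lies a black rubber strip; fingers on that and under the lip at once count as gripping
- lip_edge (a point): middle of the lower outer edge of the window's lip, moves with the window; z up the slope, y to the cabinet's left, x into the cabinet. The lip is a flat ledge along the window's foot, 176 mm wide (y), 6 mm thick, 34 mm deep, standing out square from the window, so it rises outward by 22 degrees. With the window down this edge is about 100 mm above the desk; below it is open space down to the desk
- lip_end (a point): point at mid thickness of the right-hand end of the lip (4 mm up the slope from the underside), between lip_edge and the window; axes as lip_edge. This is what must be level with pointer_tip along the slope
- pointer_tip (a point): tip of the small brass pointer (20 x 20 mm block with a nose and a dark screw) clamped to the front of the right-hand post, pointing at the window. z axis up the slope, as lip_edge; the window is right when lip_end has z = 0 in this frame
- pointer_body (a joint): where the pointer is clamped on its post (m up the slope); the window is level with it when joint window has the same value. It must stay where it is
- start (a joint): travel (m) of the start button: 0 = up, 0.006 = fully down, pressed straight down with 5 N; it springs back
- start_top (a point): centre of the top of the steel start button, diameter 28 mm, in a small grey housing fixed on the desk; z up
- loupe: black eye loupe, 38 mm wide, 32 mm high, standing loose on the desk; origin at the centre of its underside. Leave it alone
- tin: round parts tin, 62 mm wide, 24 mm high, loose; origin at the centre of its underside. Leave it alone
- oil_pot: black oil cup with cap, 37 mm wide, 32 mm high, loose; origin at the centre of its underside. Leave it alone
- gauge: steel gauge block, 30 x 20 x 18 mm, loose; origin at the centre of its underside. Leave it alone
- pliers: small flat-nose pliers, 42 x 128 x 10 mm, lying loose; origin at the centre of their underside. Leave them alone
Things that resemble listed ones, but are neither listed nor needed, are in the scene too. Leave any pink look-alike of the part that bears start alone.

How it is judged (in metres and radians):
On the way, in this order (a step that is already met when the one before it is completed fails the run):
1. the window is on its way up (more than 30 mm) with the fingers beneath its lip (value of joint window above 0.03 m and contact force between the fingers and window_c0 above 0.3 N), for 0.04 s.
2. the window stands level with the pointer (8 mm either way) (z of lip_end in the frame of pointer_tip between -0.008 and 0.008 m and velocity of joint window between -0.01 and 0.01 m/s), for 0.3 s.
3. the start button is pressed down (more than 4.5 of 6 mm) by the fingers (value of joint start above 0.0045 m and contact force between the fingers and anything else above 0.5 N), for 0.04 s.
At the end, for the whole second after the job is handed in: the window stands still with the end of its lip within 8 mm of the pointer's tip along the slope, and the start button has been pressed and has come back up (less than 2 mm down) (z of lip_end in the frame of pointer_tip between -0.008 and 0.008 m and velocity of joint window between -0.005 and 0.005 m/s and value of joint start below 0.002 m); the robot touches nothing.
It fails at once if the lip is gripped (fingers press on its top and beneath it at once) (contact force between the fingers and window_c0 above 1 N and contact force between the fingers and window_c1 above 1 N).
It fails at once if the start button is pressed while the window is not level with the pointer (value of joint start above 0.0045 m and (z of lip_end in the frame of pointer_tip below -0.008 m or z of lip_end in the frame of pointer_tip above 0.008 m)).
It fails at once if the pointer is shifted by more than 4 mm (distance of pointer_tip from where it was at the start of the episode above 0.004 m).
It fails at once if a thing standing by is shifted or picked up (more than 20 mm) (distance of any of loupe, tin, oil_pot, gauge, pliers from where it was at the start of the episode above 0.02 m).
It also fails if it takes over 48 s, if anything falls off the work surface, if the arm or the gripper's body presses on something with over 40 N, if the wrist force passes 120 N, or if a joint passes its speed limit or range.

### The arm

A 6-joint arm with a two-finger parallel gripper is mounted at the origin on a cart in front of the work surface, level with it; the furniture and walls round the work are solid. World frame = base frame: x ahead of the robot, y to its left, z up, the work surface at z = 0. Lengths are in mm, angles in rad, forces in N, time in s.
With the tool pointing down it reaches from about 275 to 725 mm from the base axis. Payload 5.6 kg.
Tool frame: the origin (TCP) lies between the finger pads; the fingertips stand 11 mm ahead of it and the grasp point (between the pads) lies 8 mm behind it; z points along the fingers, y is the line along which they close (so a half turn about z gives the same grasp; the last joint's range is limited). The gripper opens to 85 mm and grips with 20 to 120 N. Pads are 22 mm wide; open, the fingers measure 114 mm over their backs; the gripper's body (76 mm by 85 mm) begins 54 mm behind the grasp point. The pads swing forward as they close: fully open they stand 13 mm farther back than shut.
Start: joints at [-0.971, 0.255, 0.108, 0, -1.424, -0.285], TCP at [170.314, -522.959, 242.283] pointing down, gripper open.
Joint ranges: [-2.95, 2.95], [-1.21, 1.97], [-1.09, 1.5], [-2.87, 1.71], [-2.94, -0.07], [-3.05, 3.05]. Speed limits (rad/s): [2.57, 2.57, 3.14, 3.14, 3.14, 3.14].

### API

Orientations are given as a rotation vector (axis times angle).
In Python, from bench import bot gives the robot as it stands.
- The arm moves only by the shell command python3 -m inch 'ROWS' [OPENING] [FORCE]. ROWS is JSON, a list of rows, each a list of 6 numbers: the shift along the tool's x, y, z in m, then the turn, a rotation vector about the tool's x, y, z in degrees. A call has 1 to 12 rows; each row is the pose to reach, as a shift and turn from the pose commanded when the call began, along the tool's axes at that moment; what a row does not reach only later rows make up. A row lasts 1/10 s, in which the tool goes at most 50 mm and 8.59 degrees, less where a joint would pass 70% of its speed; a pose out of reach is approached as far as the arm can. A call with a gripper value outside its range is refused whole. OPENING is the opening, from 0 (shut) to 1 (fully open), set as the call begins (- or left out, the last holds). The fingers move at their own pace and stop on an object; FORCE is the grip in N (left out, the last holds). Time passes only in rows, so rows that repeat a pose let the fingers close. It gives the time, the measured TCP pose, the force, the opening and the grip force at its end, in the units of the state.
- bot.state(): the state, without advancing time (a new reading comes with each control period).
- bot.read_camera(name): name is "side" or "top"; returns (picture, depth): 420x560x3 uint8, blue, green, red; 420x560 float32, mm along the optical axis (not along the pixel's ray), 0 where there is no reading.
- bot.camera_model(name): a dict with "camera_matrix" (3x3 intrinsics, pixels), "rvec" (rotation vector, rad) and "tvec" (3), from world to camera coordinates, as OpenCV has them. Camera axes: x right, y down, z forward; pixel columns grow to the right and rows downward; lengths in mm; the calibration is good to about 2 mm. A picture is of the moment at which its call begins. camera_model takes no time and is no camera call.
- bot.finish_job(): hands the job in; it is judged then, once.
The state is a dict: "time": time; "qpos": joint angles; "joint_velocities": joint speeds; "effort": joint torques, N m; "tcp_pos": TCP position; "orientation": TCP orientation; "force": force on the tool from outside, world axes, zero at the start; "moment": the same for the moment, N m; "width": opening from 0.0 (shut) to 1.0 (fully open); "grip_force": force on a finger pad.
Only numpy, scipy, OpenCV 4.12 (cv2) and the standard library are available. Lean on these libraries where they do the work, as an engineer would, in place of code of your own. Each camera call takes 0.05 s, during which the arm holds its last target. There are 200 camera calls.

## Working session

There is one attempt and no reset: what is moved stays moved. The work goes in short steps, Python scripts to look and compute and a shell command to move; the robot and the scene stay as the last step left them, time stands still between calls to the robot, and variables do not carry over. Pictures are saved under pics/ and viewed, at most 10 in all, crops included, and the job is handed in when it is done.

```bash
mkdir -p pics; ls; cat > h.py <<'E'
import numpy as np,cv2
from bench import bot
def cam(n):
    m=bot.camera_model(n);K=np.array(m["camera_matrix"],float);R=cv2.Rodrigues(np.array(m["rvec"],float))[0];t=np.array(m["tvec"],float).ravel()
    return K,R,t
def world(n,d):
    K,R,t=cam(n);v,u=np.mgrid[:d.shape[0],:d.shape[1]]
    p=np.stack([(u-K[0,2])/K[0,0]*d,(v-K[1,2])/K[1,1]*d,d],-1)
    return (p-t)@R
E
python3 - <<'E'
from h import *
for n in("side","top"):
    p,d=bot.read_camera(n);cv2.imwrite(f"pics/{n}0.png",p);np.save(f"pics/{n}0.npy",d)
    K,R,t=cam(n);print(n,K.round(1).tolist(),"pos",(-R.T@t).round(0),"fwd",R[2].round(2))
print(bot.state())
E
```

```text
pics
side [[529.3, 0.0, 288.9], [0.0, 529.3, 194.9], [0.0, 0.0, 1.0]] pos [    5. -1061.   974.] fwd [ 0.34  0.68 -0.65]
top [[459.8, 0.0, 273.0], [0.0, 459.8, 210.3], [0.0, 0.0, 1.0]] pos [ 397. -152. 1334.] fwd [ 0.07 -0.01 -1.  ]
{'time': 0.1, 'qpos': array([-9.71405849e-01,  2.55695840e-01,  1.07131082e-01, -4.23210104e-04,
       -1.42392144e+00, -2.84619166e-01]), 'joint_velocities': array([ 9.33953504e-04, -9.04224943e-04,  3.51305660e-03,  1.80029579e-03,
        1.15116373e-05, -4.61850415e-05]), 'effort': array([-2.07915116e-03, -3.87602699e+01,  2.38475507e+01,  5.37791893e+00,
       -3.77418895e-03, -1.38151651e-05]), 'tcp_pos': array([ 170.20683102, -522.5470103 ,  241.48071356]), 'orientation': array([ 4.92252113e-01, -3.10243788e+00, -2.68030839e-03]), 'force': array([-0.1877948 , -0.15627409, -0.47694905]), 'moment': array([-0.01296454,  0.00880171, -0.03367826]), 'grip_force': 0.0, 'width': 1.0011924372091578}
```

View pics/side0.png

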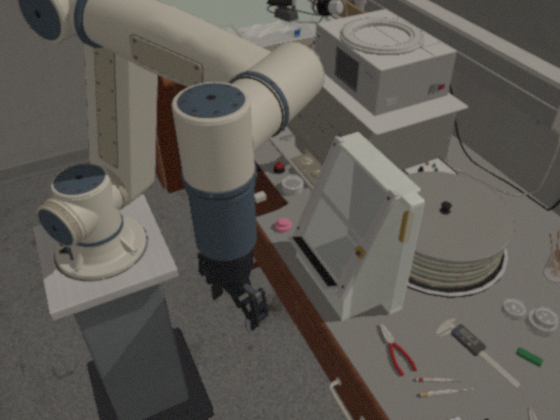

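View pics/top0.png

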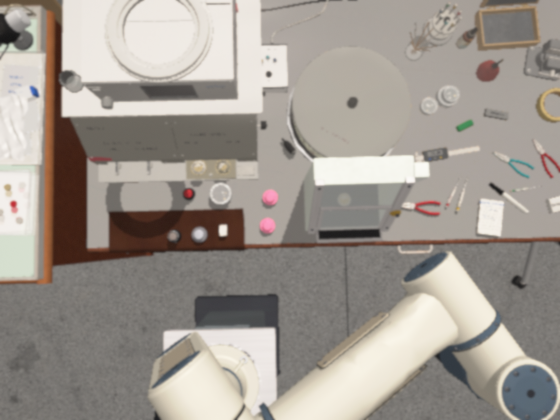

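The side view shows the cabinet at (360,230), its lip at (315,260) and the brass pointer at (361,252). In the top view, small things stand left of the cabinet at columns 165–280, rows 185–240. I'll enlarge those and the pointer.

```bash
python3 - <<'E'
from h import *
t=cv2.imread("pics/top0.png");s=cv2.imread("pics/side0.png")
a=cv2.resize(t[180:250,160:290],None,fx=6,fy=6,interpolation=cv2.INTER_CUBIC)[:,:780]
b=cv2.resize(s[140:240,235:335],(300,300),interpolation=cv2.INTER_CUBIC)[60:240]
c=cv2.resize(s[225:285,285:385],(500,300),interpolation=cv2.INTER_CUBIC)[:180]
c=cv2.resize(s[232:292,290:423],(480,180),interpolation=cv2.INTER_CUBIC)
o=np.vstack([a,np.hstack([b,c])]);cv2.imwrite("pics/crop1.png",o);print(o.shape)
dt=np.load("pics/top0.npy");ds=np.load("pics/side0.npy");W=world("top",dt);S=world("side",ds)
for u,v in[(270,198),(267,226),(188,194),(220,193),(199,234),(173,235),(223,230),(240,215),(320,235),(350,233),(375,233),(365,165),(318,165),(408,165),(310,210),(403,211),(397,211)]:print("top",u,v,W[v,u].round(0))
for u,v in[(361,252),(358,252),(315,260),(297,240),(334,281),(284,226),(292,185),(280,167),(262,197),(355,140),(413,187),(300,235)]:print("side",u,v,S[v,u].round(0))
E
```

```text
(600, 780, 3)
top 270 198 [ 524. -155.   21.]
top 267 226 [ 444. -144.   24.]
top 188 194 [540.  79.  26.]
top 220 193 [541. -12.  24.]
top 199 234 [426.  49.  24.]
top 173 235 [424. 121.  33.]
top 223 230 [435. -19.  21.]
top 240 215 [478. -67.   5.]
top 320 235 [ 414. -286.  106.]
top 350 233 [ 418. -368.   98.]
top 375 233 [ 416. -434.  100.]
top 365 165 [ 564. -366.  325.]
top 318 165 [ 566. -262.  325.]
top 408 165 [ 562. -462.  324.]
top 310 210 [ 477. -255.  176.]
top 403 211 [ 480. -541.   -0.]
top 397 211 [ 467. -466.  207.]
side 361 252 [ 461. -469.  202.]
side 358 252 [ 454. -468.  204.]
side 315 260 [ 416. -366.  101.]
side 297 240 [ 407. -295.  104.]
side 334 281 [ 425. -434.   97.]
side 284 226 [ 440. -158.   18.]
side 292 185 [534. -20.  21.]
side 280 167 [539.  70.  22.]
side 262 197 [438. -23.  15.]
side 355 140 [ 554. -279.  328.]
side 413 187 [ 568. -465.  328.]
side 300 235 [ 425. -277.   96.]
```

View pics/crop1.png

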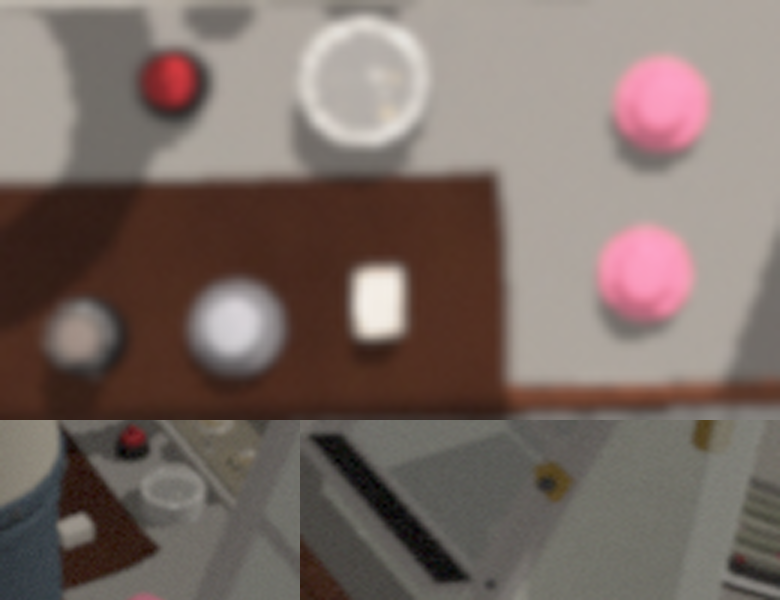

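Seen in the top view:
- **Start button candidates:** pink (270,198) and pink (267,226) are look-alikes. Red-capped (188,194) is the oil pot. The small dark-rimmed cylinder at (173,235) is the loupe. (199,234) is a grey round housing with a bright steel button.
- **Choice:** (199,234) is the one that fits, and the crop confirms it.
- **Others:** (220,193) is the tin and (223,230) the gauge.

Next I'll measure the geometry.

```bash
python3 - <<'E'
from h import *
t=cv2.imread("pics/top0.png").astype(int);s=cv2.imread("pics/side0.png").astype(int)
W=world("top",np.load("pics/top0.npy"));S=world("side",np.load("pics/side0.npy"))
u=np.array([np.sin(np.radians(22)),0,np.cos(np.radians(22))])
def box(P,l):
    r=cv2.minAreaRect(P[:,:2].astype(np.float32));print(l,len(P),"c",np.round(r[0],1),"size",np.round(r[1],1),"ang",round(r[2],1),"z",np.median(P[:,2]).round(1))
for n,I,P in(("top",t,W),("side",s,S)):
    m=(P[...,2]>305)&(P[...,2]<340)&(P[...,0]>450)&(P[...,1]>-500)&(P[...,1]<-230); box(P[m],n+" roof")
    m=(I.max(-1)<50)&(P[...,2]>85)&(P[...,2]<120)&(abs(P[...,0]-415)<30)&(P[...,1]>-480)&(P[...,1]<-250)
    q=P[m];box(q,n+" strip");print(" along slope (raw)",np.median(q@u).round(1),np.polyfit(q[:,1],q[:,0],1).round(3))
    m=(I[...,2]-I[...,0]>35)&(P[...,2]>170)&(P[...,2]<240)&(abs(P[...,0]-460)<35)&(P[...,1]<-420)
    m&=P[...,1]>-500
    q=P[m];v,c=np.nonzero(m);print(n,"brass",len(q),q.mean(0).round(1),"min",q.min(0).round(0),"max",q.max(0).round(0),"px",c.min(),c.max(),v.min(),v.max())
    print(" slope med",np.median(q@u).round(1),"tip (max y)",q[np.argsort(q[:,1])[-4:]].round(1).tolist())
# button
P=W;m=(abs(P[...,0]-426)<30)&(abs(P[...,1]-49)<30)&(P[...,2]>12);box(P[m],"housing")
m2=m&(t.min(-1)>170);box(P[m2],"button");v,c=np.nonzero(m2);print(c.mean(),v.mean(),P[m2].mean(0))
print("desk z top",np.median(W[205:225,240:255,2]),"side",np.median(S[300:310,360:370,2]))
for c in(322,335,350,365,378):
    col=[(v,)+tuple(W[v,c].round(0).astype(int)) for v in range(228,244,2)];print(c,col)
E
```

```text
top roof 3056 c [ 546.7 -376. ] size [247.7  73.7] ang 90.0 z 325.5
top strip 371 c [ 416.4 -363.9] size [ 16.9 156.1] ang 0.4 z 100.8
 along slope (raw) 249.5 [-9.00000e-03  4.12892e+02]
top brass 46 [ 464.5 -462.1  202.8] min [ 458. -474.  192.] max [ 470. -451.  211.] px 390 400 210 215
 slope med 363.2 tip (max y) [[463.1, -452.8, 200.8], [466.0, -451.8, 195.5], [463.5, -451.4, 196.5], [460.9, -451.2, 196.8]]
side roof 3263 c [ 855.3 -364.5] size [705.2 252. ] ang 1.7 z 326.1
side strip 448 c [ 412.3 -364.7] size [ 24.2 163.8] ang 0.4 z 102.2
 along slope (raw) 249.2 [-7.00000e-03  4.09728e+02]
side brass 55 [ 460.4 -467.5  201.9] min [ 455. -476.  188.] max [ 466. -454.  212.] px 356 364 247 258
 slope med 360.2 tip (max y) [[462.3, -455.8, 200.7], [459.7, -455.5, 204.6], [458.3, -454.9, 198.9], [458.5, -454.2, 201.1]]
housing 162 c [424.3  49.3] size [41.3 40.8] ang 45.2 z 19.4
button 67 c [426.1  50.2] size [22.8 25.1] ang 39.8 z 24.4
198.6417910447761 233.70149253731344 [426.3646074   50.25546526  24.55005988]
desk z top 1.6118719206090244 side 22.093139284371254
322 [(228, n
[... 1415 characters left out ...]
p.int64(96)), (234, np.int64(414), np.int64(-409), np.int64(94)), (236, np.int64(409), np.int64(-407), np.int64(102)), (238, np.int64(403), np.int64(-406), np.int64(103)), (240, np.int64(398), np.int64(-406), np.int64(103)), (242, np.int64(392), np.int64(-427), np.int64(0))]
378 [(228, np.int64(429), np.int64(-443), np.int64(99)), (230, np.int64(424), np.int64(-444), np.int64(93)), (232, np.int64(419), np.int64(-442), np.int64(102)), (234, np.int64(413), np.int64(-442), np.int64(102)), (236, np.int64(408), np.int64(-440), np.int64(108)), (238, np.int64(403), np.int64(-440), np.int64(106)), (240, np.int64(397), np.int64(-439), np.int64(109)), (242, np.int64(392), np.int64(-465), np.int64(0))]
```

```bash
cat >> h.py <<'E'
from scipy.spatial.transform import Rotation as Ro
def rel(p,R):
    """shift (mm) and turn (deg) in tool axes from measured pose to world target"""
    s=bot.state();C=Ro.from_rotvec(s["orientation"])
    print("t",s["time"],"tcp",s["tcp_pos"].round(1),"q",s["qpos"].round(2),"f",s["force"].round(1))
    print("shift",C.inv().apply(np.array(p)-s["tcp_pos"]).round(1),"turn",np.degrees((C.inv()*R).as_rotvec()).round(1))
def fwd(a=22):
    c,s=np.cos(np.radians(a)),np.sin(np.radians(a));return Ro.from_matrix(np.array([[-s,0,c],[0,1,0],[-c,0,-s]]))
DOWN=Ro.from_matrix(np.diag([-1.,1,-1]))
E
python3 -c "
from h import *
rel([240,-400,200],fwd())"
```

```text
t 0.1 tcp [ 170.2 -522.5  241.5] q [-0.97  0.26  0.11 -0.   -1.42 -0.28] f [-0.2 -0.2 -0.5]
shift [-104.3   94.9   41.6] turn [ 10.8 -67.4  15.8]
```

```bash
python3 -m inch '[[-0.02,0.02,0.01,1.2,-7.5,1.8],[-0.04,0.04,0.015,2.4,-15,3.5],[-0.06,0.055,0.02,3.6,-22.5,5.3],[-0.08,0.07,0.03,4.8,-30,7],[-0.104,0.095,0.04,6,-37.5,8.8],[-0.104,0.095,0.042,7.2,-45,10.5],[-0.104,0.095,0.042,8.4,-52.5,12.3],[-0.104,0.095,0.042,9.6,-60,14],[-0.104,0.095,0.042,10.8,-67.4,15.8],[-0.104,0.095,0.042,10.8,-67.4,15.8],[-0.104,0.095,0.042,10.8,-67.4,15.8],[-0.104,0.095,0.042,10.8,-67.4,15.8]]' 0 20
python3 -c "
from h import *
rel([348,-364,102],fwd())"
```

```text
time: 1.3
tcp_pos: [240.2, -400.7, 201.0]
orientation: [-0.005, 1.957, -0.004]
force: [-0.0, -0.8, 0.9]
width: 0.0
grip_force: 0.0
t 1.3 tcp [ 240.2 -400.7  201. ] q [-1.64  0.24 -0.26 -1.2  -1.45  0.5 ] f [-0.  -0.8  0.9]
shift [ 50.9  37.  137.2] turn [-0.  -0.1  0.3]
```

```bash
python3 -m inch '[[0.015,0.012,0.035,0,0,0],[0.03,0.024,0.07,0,0,0],[0.042,0.032,0.105,0,0,0],[0.051,0.037,0.137,0,0,0],[0.051,0.037,0.137,0,0,0],[0.051,0.037,0.137,0,0,0],[0.051,0.037,0.137,0,0,0]]'
python3 - <<'E'
from h import *
rel([403.7,-364,79.4],fwd())
im=[]
for n,b in(("side",(200,200,200,150)),("top",(280,180,200,150))):
    p,d=bot.read_camera(n);x,y,w,h=b;im.append(cv2.resize(p[y:y+h,x:x+w],(400,300),interpolation=cv2.INTER_CUBIC))
cv2.imwrite("pics/pre.png",np.hstack(im))
E
```

```text
time: 2.0
tcp_pos: [348.0, -364.0, 102.8]
orientation: [-0.005, 1.955, -0.004]
force: [0.4, 0.2, 0.4]
width: -0.001
grip_force: 0.0
t 2.0 tcp [ 348.  -364.   102.8] q [-1.43  0.39 -0.42 -1.39 -1.2   0.76] f [0.4 0.2 0.4]
shift [ 0.8  0.1 60.4] turn [-0.  -0.   0.3]
```

View pics/pre.png

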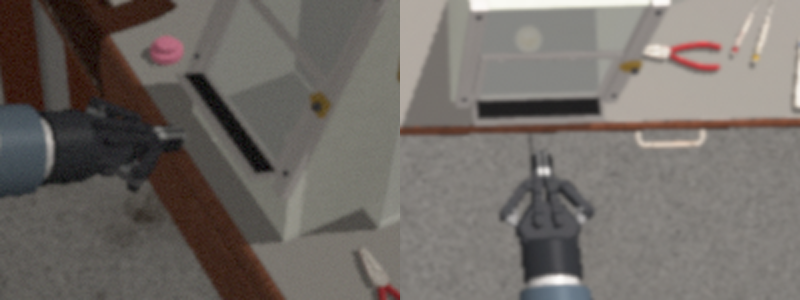

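The shut fingers are at (180,135) in the left half of the picture, centred in front of the lip and below it. I'll go in.

```bash
python3 -m inch '[[0.002,0,0.02,0,0,0],[0.002,0,0.035,0,0,0],[0.002,0,0.048,0,0,0],[0.002,0,0.06,0,0,0],[0.002,0,0.06,0,0,0]]'
python3 -m inch '[[-0.003,0,0,0,0,0],[-0.006,0,0,0,0,0],[-0.009,0,0,0,0,0],[-0.012,0,0,0,0,0],[-0.014,0,0,0,0,0],[-0.016,0,0,0,0,0],[-0.018,0,0,0,0,0],[-0.02,0,0,0,0,0],[-0.02,0,0,0,0,0]]'
```

```text
time: 2.6
tcp_pos: [403.6, -363.3, 76.8]
orientation: [-0.002, 1.955, -0.0]
force: [-1.0, 0.7, -0.5]
width: 0.002
grip_force: 0.0
time: 3.5
tcp_pos: [410.2, -363.7, 96.3]
orientation: [-0.002, 1.954, -0.002]
force: [-2.2, -0.1, -2.0]
width: -0.0
grip_force: 0.9
```

```bash
python3 -m inch '[[-0.007,0,0,0,0,0],[-0.015,0,0,0,0,0],[-0.023,0,0,0,0,0],[-0.031,0,0,0,0,0],[-0.039,0,0,0,0,0],[-0.047,0,0,0,0,0],[-0.055,0,0,0,0,0],[-0.063,0,0,0,0,0],[-0.07,0,0,0,0,0],[-0.076,0,0,0,0,0],[-0.08,0,0,0,0,0],[-0.08,0,0,0,0,0]]'
cat > m.py <<'E'
from h import *
import sys
k=sys.argv[1]
u=np.array([np.sin(np.radians(22)),0,np.cos(np.radians(22))])
print(bot.state()["tcp_pos"]@u)
im=[]
for n,b in(("side",(290,180,100,105)),("top",(330,175,100,75))):
    p,d=bot.read_camera(n);P=world(n,d);I=p.astype(int);x,y,w,h=b
    im.append(cv2.resize(p[y:y+h,x:x+w],(400,300) if n=="top" else (571,600),interpolation=cv2.INTER_CUBIC))
    m=(I.max(-1)<50)&(P[...,2]>120)&(P[...,2]<235)&(P[...,1]>-448)&(P[...,1]<-400)&(P[...,0]>415)&(P[...,0]<480)
    q=P[m];print(n,"strip",len(q),np.median(q,0).round(1) if len(q) else "","slope",np.median(q@u).round(1) if len(q) else "")
    m=(I[...,2]-I[...,0]>35)&(P[...,2]>170)&(P[...,2]<240)&(abs(P[...,0]-460)<35)&(P[...,1]<-420)&(P[...,1]>-500)
    q=P[m];print(n,"brass",len(q),q.mean(0).round(1),"slope",np.median(q@u).round(1))
cv2.imwrite(f"pics/w{k}.png",im[0])
E
python3 m.py 1
```

```text
time: 4.7
tcp_pos: [440.7, -363.4, 171.3]
orientation: [-0.002, 1.953, -0.002]
force: [1.0, -0.8, -0.2]
width: -0.001
grip_force: 0.0
323.8903542935474
side strip 130 [ 448.7 -424.7  190.5] slope 344.6
side brass 56 [ 460.4 -467.3  202. ] slope 360.3
top strip 117 [ 452.1 -421.8  189.5] slope 344.9
top brass 46 [ 464.5 -462.1  203. ] slope 364.2
```

View pics/w1.png

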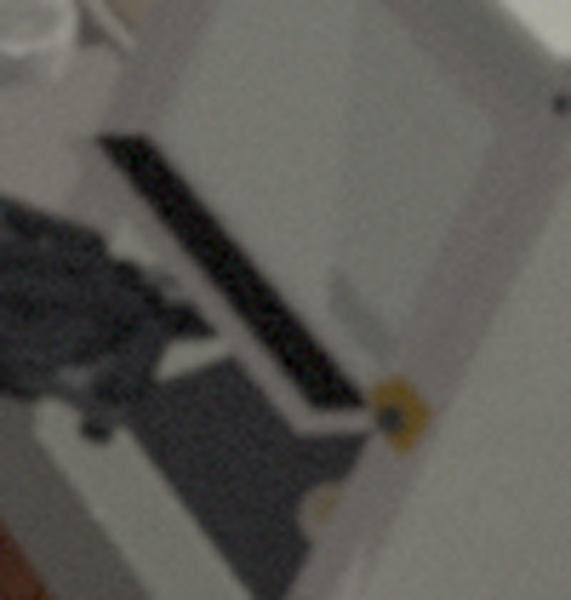

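The fingers lifted the lip with no grip. Its right end at (340,415) is still a little below the pointer at (395,412). I'll average several frames for a better pointer reading.

```bash
cat > a.py <<'E'
from h import *
import sys
u=np.array([np.sin(np.radians(22)),0,np.cos(np.radians(22))]);nn=np.array([-u[2],0,u[0]])
im=[]
for n,(x,y,w,h) in(("side",(335,232,40,40)),("top",(365,195,40,40))):
    f=[bot.read_camera(n) for _ in range(8)]
    p=np.mean([a for a,_ in f],0);d=np.array([b for _,b in f],float);d=np.nanmean(np.where(d>0,d,np.nan),0);P=world(n,d)
    K,R,t=cam(n)
    m=(p[...,2]-p[...,0]>30)&(P[...,2]>170)&(P[...,2]<240)&(abs(P[...,0]-460)<35)&(P[...,1]<-440)&(P[...,1]>-500)
    q=P[m];h_=q@nn;s=q@u;fr=h_>np.percentile(h_,60)
    print(n,"brass n",len(q),"front depth",np.percentile(h_,[5,50,95]).round(1),"slope of front pts",np.percentile(s[fr],[5,50,95]).round(1),"all",np.percentile(s,[5,50,95]).round(1))
    g=cv2.resize(p[y:y+h,x:x+w].clip(0,255).astype(np.uint8),(400,400),interpolation=cv2.INTER_CUBIC)
    # overlay: line of constant slope on the front plane of lip strip end / pointer for candidate slopes
    m=(p.max(-1)<50)&(P[...,2]>120)&(P[...,2]<240)&(P[...,1]>-446)&(P[...,1]<-400)&(P[...,0]>415)&(P[...,0]<490)
    q=P[m];print("  strip slope",np.percentile(q@u,[20,50,80]).round(1),"y min",q[:,1].min().round(1))
    for sl,col in((350,(255,0,0)),(355,(0,255,0)),(360,(0,0,255)),(365,(255,255,0))):
        pts=np.array([sl*u+np.median(h_)*nn+[0,yy,0] for yy in(-480,-440)])
        c=(pts@R.T+t)@K.T;c=c[:,:2]/c[:,2:];c=((c-[x,y]+.5)*10).astype(int);cv2.line(g,tuple(map(int,c[0])),tuple(map(int,c[1])),col,1)
    im.append(g)
cv2.imwrite(f"pics/a{sys.argv[1]}.png",np.hstack(im));rel([0,0,0],fwd())
E
python3 a.py 1
```

```text
side brass n 66 front depth [-355.2 -350.5 -349.1] slope of front pts [350.1 361.4 365.4] all [349.9 360.4 366.1]
  strip slope [344.3 344.7 345. ] y min -445.0
top brass n 53 front depth [-359.8 -353.7 -351.7] slope of front pts [351.7 360.6 363.7] all [351.8 362.7 366.6]
  strip slope [344.1 344.7 345.3] y min -442.3
t 5.6 tcp [ 440.1 -363.5  170. ] q [-1.21  0.26 -0.33 -1.43 -1.07  0.48] f [0.  0.7 0.5]
shift [ 321.8  363.8 -344.7] turn [-0.   0.   0.1]
```

View pics/a1.png

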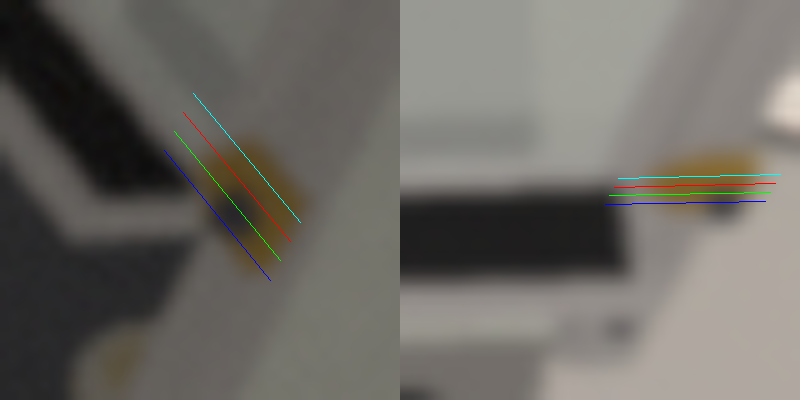

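```bash
python3 - <<'E'
from h import *
u=np.array([np.sin(np.radians(22)),0,np.cos(np.radians(22))])
Ps=[cam(n)[0]@np.column_stack(cam(n)[1:]) for n in("side","top")]
for l,a,b in(("screw",(358.3,252.3),(397,215)),("strip outer R corner",(344.5,250.7),(387.3,222)),("strip inner R corner",(354,250.8),(387,213.7))):
    X=cv2.triangulatePoints(Ps[0],Ps[1],np.float64(a),np.float64(b)).ravel();X=X[:3]/X[3];print(l,X.round(1),"slope",(X@u).round(1))
E
```

```text
screw [ 456.9 -466.8  201.3] slope 357.8
strip outer R corner [ 439.8 -444.   192.7] slope 343.4
strip inner R corner [ 461.4 -446.3  184.4] slope 343.8
```

```bash
python3 -m inch '[[-0.002,0,0,0,0,0],[-0.004,0,0,0,0,0],[-0.006,0,0,0,0,0],[-0.008,0,0,0,0,0],[-0.01,0,0,0,0,0],[-0.012,0,0,0,0,0],[-0.0135,0,0,0,0,0],[-0.015,0,0,0,0,0],[-0.016,0,0,0,0,0],[-0.017,0,0,0,0,0],[-0.017,0,0,0,0,0]]'
python3 a.py 2
```

```text
time: 6.7
tcp_pos: [446.5, -363.4, 186.0]
orientation: [-0.001, 1.954, -0.002]
force: [-0.8, 0.5, -2.3]
width: 0.001
grip_force: 0.9
side brass n 66 front depth [-354.9 -350.4 -349.3] slope of front pts [350.7 361.8 365.9] all [349.4 360.7 366.3]
  strip slope [360.1 360.5 360.8] y min -445.2
top brass n 53 front depth [-359.3 -353.7 -351.5] slope of front pts [351.1 362.  366.3] all [351.2 363.6 366.6]
  strip slope [359.9 360.5 361.1] y min -442.3
t 7.5 tcp [ 446.5 -363.6  186. ] q [-1.19  0.23 -0.32 -1.41 -1.06  0.43] f [-0.2 -0.2 -0. ]
shift [ 338.9  363.9 -344.9] turn [-0.1  0.   0.1]
```

```bash
python3 -m inch '[[-0.0005,0,0,0,0,0],[-0.001,0,0,0,0,0],[-0.0015,0,0,0,0,0],[-0.002,0,0,0,0,0],[-0.002,0,0,0,0,0],[-0.002,0,0,0,0,0]]'
python3 -m inch '[[0.002,0,0,0,0,0],[0.006,0,0,0,0,0],[0.01,0,0,0,0,0],[0.01,0,-0.02,0,0,0],[0.01,0,-0.05,0,0,0],[0.01,0,-0.08,0,0,0],[0.01,0,-0.1,0,0,0],[0.01,0,-0.1,0,0,0]]'
python3 a.py 3; python3 -c "
from h import *
rel([330,50,150],DOWN)"
```

```text
time: 8.1
tcp_pos: [447.2, -363.6, 187.6]
orientation: [-0.001, 1.955, -0.002]
force: [1.0, -1.1, -3.5]
width: 0.002
grip_force: 1.3
time: 8.9
tcp_pos: [349.3, -364.1, 216.6]
orientation: [-0.001, 1.955, -0.005]
force: [0.6, 0.1, 0.7]
width: -0.001
grip_force: 0.0
side brass n 69 front depth [-355.6 -350.6 -349.4] slope of front pts [350.3 360.1 365.5] all [349.2 360.4 366.3]
  strip slope [361.8 362.2 362.5] y min -445.2
top brass n 51 front depth [-359.4 -353.5 -351.1] slope of front pts [351.3 360.  362.9] all [351.6 362.9 366.6]
  strip slope [361.8 362.4 362.9] y min -442.1
t 9.7 tcp [ 350.8 -363.4  215.8] q [-1.39  0.14 -0.34 -1.3  -1.24  0.4 ] f [ 0.  -0.8  0.5]
shift [ 330.8  363.8 -244.7] turn [-0.   0.   0.1]
t 9.7 tcp [ 350.8 -363.4  215.8] q [-1.39  0.14 -0.34 -1.3  -1.24  0.4 ] f [ 0.  -0.8  0.5]
shift [ 68.1 413.5   5.1] turn [-0.1 68.   0.1]
```

View pics/a3.png

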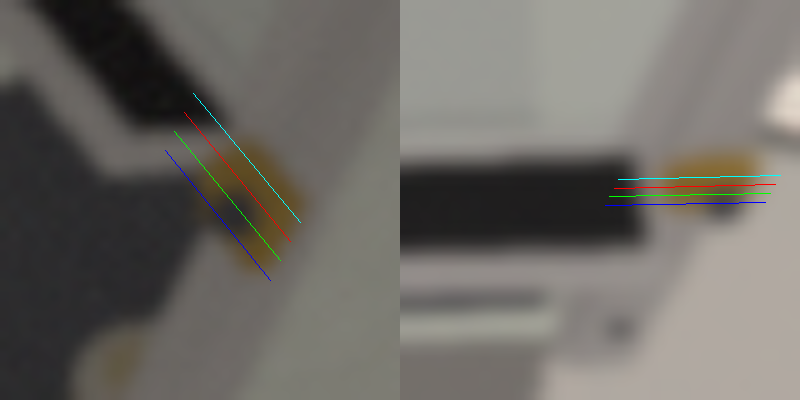

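The lip end (358.3 along the slope) is now level with the pointer (358), and the fingers are clear. Next is the button.

```bash
python3 -m inch '[[0.005,0.035,0,0,5,0],[0.01,0.07,0,0,11,0],[0.016,0.105,0,0,17,0],[0.022,0.14,0,0,23,0],[0.028,0.175,0,0,29,0],[0.034,0.21,0,0,35,0],[0.04,0.245,0,0,41,0],[0.046,0.28,0.001,0,47,0],[0.052,0.315,0.002,0,53,0],[0.058,0.35,0.003,0,59,0],[0.064,0.385,0.004,0,64,0],[0.068,0.413,0.005,0,68,0]]'
python3 -m inch '[[0,0,0,0,0,0],[0,0,0,0,0,0],[0,0,0,0,0,0]]'
python3 -c "
from h import *
rel([426,50,60],DOWN)"
```

```text
time: 10.9
tcp_pos: [324.9, -29.5, 155.7]
orientation: [0.001, 3.021, 0.026]
force: [3.1, -2.1, -0.1]
width: -0.001
grip_force: 0.0
time: 11.2
tcp_pos: [325.6, -30.6, 154.5]
orientation: [0.001, 3.02, 0.029]
force: [1.1, -0.7, -0.4]
width: -0.0
grip_force: 0.0
t 11.2 tcp [325.6 -30.6 154.5] q [ 0.44 -0.26 -0.65  0.04 -1.06 -2.03] f [ 1.1 -0.7 -0.4]
shift [-88.1  78.7 107.5] turn [ 1.1  6.9 -0. ]
```

```bash
python3 -m inch '[[-0.01,0.02,0.005,0.2,2,0],[-0.03,0.04,0.015,0.6,4,0],[-0.05,0.06,0.03,1.1,6.9,0],[-0.07,0.079,0.05,1.1,6.9,0],[-0.088,0.079,0.07,1.1,6.9,0],[-0.088,0.079,0.09,1.1,6.9,0],[-0.088,0.079,0.107,1.1,6.9,0],[-0.088,0.079,0.107,1.1,6.9,0],[-0.088,0.079,0.107,1.1,6.9,0]]'
python3 - <<'E'
from h import *
im=[]
for n,(x,y,w,h) in(("side",(220,140,80,80)),("top",(165,190,80,80))):
    p,d=bot.read_camera(n);im.append(cv2.resize(p[y:y+h,x:x+w],(400,400),interpolation=cv2.INTER_CUBIC))
    K,R,t=cam(n)
    for z,c in((24,(0,255,0)),(0,(0,0,255))):
        q=K@(R@np.array([426,50,z])+t);q=q[:2]/q[2];cv2.circle(im[-1],tuple(int(a) for a in (q-[x,y]+.5)*5),3,c,-1)
cv2.imwrite("pics/b1.png",np.hstack(im));rel([426,50,40],DOWN)
E
```

```text
time: 12.1
tcp_pos: [426.3, 49.0, 61.4]
orientation: [0.005, 3.14, -0.001]
force: [-0.2, -0.4, 0.4]
width: -0.002
grip_force: 0.0
t 12.2 tcp [426.9  50.   62.1] q [ 0.48  0.17 -0.5   0.   -0.9  -2.06] f [-0.3  0.5  0.8]
shift [ 1.  -0.  22.1] turn [ 0.   0.2 -0.1]
```

View pics/b1.png

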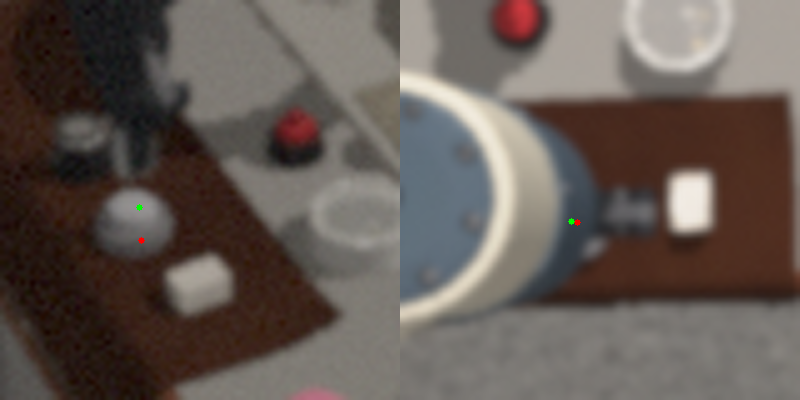

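The fingers stand above the housing. The green dot at (139,208) marks the predicted centre of the button top, and it lies on the button. I'll descend.

```bash
python3 -m inch '[[0.001,0,0.008,0,0,0],[0.001,0,0.015,0,0,0],[0.001,0,0.021,0,0,0],[0.001,0,0.024,0,0,0],[0.001,0,0.026,0,0,0],[0.001,0,0.028,0,0,0],[0.001,0,0.028,0,0,0]]'
```

```text
time: 12.9
tcp_pos: [425.0, 50.6, 32.6]
orientation: [-0.0, -3.142, 0.001]
force: [-2.6, -0.7, 4.1]
width: 0.001
grip_force: 1.6
```

```bash
python3 -m inch '[[0,0,0.001,0,0,0],[0,0,0.002,0,0,0],[0,0,0.003,0,0,0],[0,0,0.004,0,0,0],[0,0,0.004,0,0,0]]'; python3 -m inch '[[0,0,0.001,0,0,0],[0,0,0.002,0,0,0],[0,0,0.002,0,0,0]]'
```

```text
time: 13.4
tcp_pos: [425.3, 50.6, 29.9]
orientation: [-0.001, 3.141, -0.001]
force: [-7.3, 0.9, 16.3]
width: 0.003
grip_force: 8.2
time: 13.7
tcp_pos: [425.5, 50.6, 29.5]
orientation: [-0.002, 3.14, -0.001]
force: [-15.2, 0.5, 35.7]
width: 0.002
grip_force: 17.9
```

```bash
for i in 1 2 3 4 5; do python3 -m inch '[[0,0,-0.001,0,0,0],[0,0,-0.002,0,0,0],[0,0,-0.002,0,0,0]]' | grep -E "tcp|force"; done
```

```text
tcp_pos: [425.3, 50.6, 29.9]
force: [-8.2, 0.5, 16.6]
grip_force: 8.2
tcp_pos: [425.3, 50.6, 30.9]
force: [-3.8, 0.4, 4.4]
grip_force: 2.1
tcp_pos: [425.6, 50.7, 32.9]
force: [-2.9, -1.6, 3.5]
grip_force: 1.6
tcp_pos: [425.7, 50.8, 35.0]
force: [-1.1, -0.8, 1.4]
grip_force: 1.0
tcp_pos: [425.7, 50.9, 36.9]
force: [0.1, -0.2, -0.5]
grip_force: 0.0
```

The readings show a spring from about 36 mm down to a hard stop near 30 mm. That is the full 6 mm stroke at about 5 N, so the button was fully pressed and has come back up. I'll retreat and do a last check of the window.

```bash
python3 -m inch '[[0,0,-0.02,0,0,0],[0,0,-0.05,0,0,0],[0,0,-0.08,0,0,0],[0,0,-0.08,0,0,0],[0,0,-0.08,0,0,0],[0,0,-0.08,0,0,0]]' | grep -E "time|tcp|force"; python3 a.py 4 && python3 -c "
from bench import bot
print(bot.finish_job())"
```

```text
time: 15.8
tcp_pos: [424.7, 50.6, 116.0]
force: [-0.2, 0.6, -0.9]
grip_force: 0.0
side brass n 71 front depth [-355.5 -350.5 -349.1] slope of front pts [349.4 360.4 364.7] all [349.4 360.  366.1]
  strip slope [361.8 362.1 362.4] y min -445.1
top brass n 50 front depth [-359.2 -353.7 -350.9] slope of front pts [351.8 361.1 364.2] all [352.  363.4 366.3]
  strip slope [361.7 362.2 362.8] y min -442.7
t 16.6 tcp [425.3  50.7 116.8] q [ 0.49  0.1  -0.42  0.   -1.05 -2.06] f [-0.1  0.2  0.6]
shift [425.4 -50.7 116.4] turn [ -0.  -67.9   0. ]
the job is handed in; nothing more can be done
None
```

The job is handed in at about 17 s: by camera the lip end stands within about 1 mm of the pointer tip along the slope, and the force readings show the start button went fully down and came back up; no verdict was returned.

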